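# Hold the stock cage's gate ajar past its sagging bolt

## Task

A colleague wants to reach into the small barred stock cage on the bench, whose gate is held by a barrel bolt that hangs on one screw: its hooked nose has sagged behind the bent-up lip of the keeper. Take the black ball knob, lift until you feel the bolt come up against the top of the keeper, keep it lifted while you draw it over the lip without forcing the keeper, and draw the bolt right back to its stop. Then pull the spring-closed gate about a hand's width open (100 mm at its free edge), without disturbing the glass jar that stands in its swing, and finish while still holding the gate there, with the bolt still drawn: do not let go.

Things in the scene. Friction and masses are not known exactly. Their poses are not given: they have to be found in the camera images.
- cage: the grey steel stock cage with barred sides, screwed to the bench: 160 mm deep (x), 312 mm wide (y), 203 mm high. Origin: centre of its underside; z up, its front (the gate) faces its own -x, its +y is to the left seen from the front. The gate's front face lies in the plane x = -80 mm of this frame; the gate hangs on the left (+y) and shuts against the right post
- leaf: the gate with all it carries (bolt included): 262 mm from hinge line to free edge, 14 mm thick, 180 mm high, upright bars and a 50 mm lock rail along its top. Origin on the hinge line at bench height; its own -y runs along the gate to the free edge, -x is its outer face
- gate (a joint): angle of the gate in rad: 0 shut, grows as its free edge swings out towards the front (clockwise from above), mechanical end 1.4. 100 mm at the free edge is 0.38 rad. A spring in the hinge pulls it shut with 0.24 N m when shut and 0.5 N m at 0.4 rad
- gate_hinge (a point): point on the upright hinge line of the gate, fixed to the cage, 172 mm above the bench
- bolt (a joint): travel of the barrel bolt in m along its plate: about 0 shut, grows as it is drawn towards the hinge (along the gate, cage +y when shut), stop at 0.045; it can also be pushed 0.006 further in. Friction about 1 N; it stays where it is left. The hook is past the lip when this exceeds 0.018
- bolt_sag (a joint): tilt of the whole bolt (plate, rod, knob) about its rear screw, in rad: 0 sagged (at rest), grows as the nose is lifted. The screw is 70 mm from the hinge line, 172 mm above the bench. The hook clears the lip at 0.03 to 0.045; the rod meets the keeper's top strap at 0.055 to 0.07, the knob then having risen 7 to 9 mm. Lifting takes about 2 N at the knob until the strap is met
- knob (a point): centre of the black ball knob, 22 mm diameter, on an 8 mm upright stem 58 mm long rising from the bolt's rod: 231 mm above the bench, 18 mm in front of the gate's face, underside 17 mm above the roof. Part of the bolt; when shut 130 mm from the rear screw along the gate. Lifting swings it 4 mm to the hinge unless the rod slides in; pinched across the gate it tilts freely between pads
- keeper: steel keeper on the right-hand post, a staple 24 mm wide (y), 29 mm deep (x), axes as the cage: floor, front cheek, top strap, and on the side next to the gate a lip bent upward, 4 mm thick. Origin on the post's face, under its width's middle, at the height of the lip's top (152 to 155 mm above the bench); the strap's underside is 26 mm above the lip's top
- glass_jar: a big open glass jar, 86 mm diameter, 146 mm high, 0.4 kg, loose, standing in front of the cage in the gate's swing; the gate would strike it at 0.8 to 0.95 rad. Origin: centre of its underside
- nose (a point): underside of the hook on the bolt's nose: 8 mm long along the rod, reaching 10 mm below the 10 mm rod, 210 mm from the rear screw when shut. It hangs 5 to 9 mm below the top of the keeper's lip, on the side away from the gate. Drawing the lifted bolt at constant knob height brings the rod a little harder against the strap, so ease off 1 to 2 mm
Not all that is in view belongs to the job. What is shaped like the glass_jar but brown or purple is not meant.

How it is judged:
By the outcome, as a careful person would: the job done as asked, in the order asked, and still so for the second after the job is handed in, while the arm keeps its last pose, push and grip.
It also fails if it takes over 42 s, if anything falls off the work surface, if the arm or the gripper's body presses on something with over 40 N, if the wrist force passes 120 N, or if a joint passes its speed limit or range.

## Robot

A 7-joint arm with a two-finger parallel gripper is mounted at the origin on a cart in front of the work surface, level with it; the furniture and walls round the work are solid. World frame = base frame: x ahead of the robot, y to its left, z up, the work surface at z = 0. Lengths are in m, angles in rad, forces in N, time in s.
With the tool pointing down it reaches from about 0.375 to 0.925 m from the base axis. Payload 3.1 kg.
Tool frame: the origin (TCP) lies at the very end of the fingers, on their centre line; the grasp point (between the pads) lies 19 mm behind it; z points along the fingers, y is the line along which they close (so a half turn about z gives the same grasp; the last joint's range is limited). The gripper opens to 85 mm and grips with 20 to 120 N. Pads are 22 mm wide; open, the fingers measure 114 mm over their backs; the gripper's body (76 mm by 85 mm) begins 54 mm behind the grasp point. The pads swing forward as they close: fully open they stand 13 mm farther back than shut.
Start: joints at [-1.413, 0.383, 0.044, 1.598, -0.018, 1.161, -0.05], TCP at [0.164, 0.629, 0.231] pointing down, gripper open.
Joint ranges: [-2.61, 2.61], [-0.41, 2.15], [-1.48, 1.57], [0, 2.5], [-1.57, 4.71], [0.05, 1.97], [-2.85, 2.85]. Speed limits (rad/s): [2.79, 2.79, 3.14, 3.14, 3.14, 3.14, 3.14].

## Interface

Orientations are given as a unit quaternion [w, x, y, z].
In Python, from bench import r gives the robot as it stands.
- The arm moves only by the tool drive_tool, never from a script. Its argument "rows" is a list of rows, each a list of 7 numbers: the shift along the world's x, y, z in shares of 500 mm (1.0 is 500 mm), then the turn, a rotation vector about the world's x, y, z in a scale on which 1.0 is 4 rad, then the opening, from -1 (shut) to 1 (fully open). In form: [[tx, ty, tz, ax, ay, az, grip], ...]. A call has exactly 5 rows; each row is the pose to reach, as a shift and turn from the pose commanded when the call began; what a row does not reach only later rows make up. A row lasts 1/8 s, in which the tool goes at most 62.5 mm and 10.7 degrees, less where a joint would pass 70% of its speed; a pose out of reach is approached as far as the arm can. Shift and turn numbers lie between -1 and 1, and a call with a number outside is refused. A call with a gripper value outside its range is refused whole. The fingers move at their own pace and stop on an object; the grip force is fixed at half the most. Time passes only in rows, so rows that repeat a pose let the fingers close, or fill a call up. It gives the time, the measured TCP pose, the force, the opening and the grip force at its end, in the units of the state.
- r.get_obs(): the state, without advancing time (a new reading comes with each control period).
- r.read_camera(name): name is "scene" or "top" or "wrist"; returns (picture, depth): 420x560x3 uint8, red, green, blue; 420x560 float32, m along the optical axis (not along the pixel's ray), 0 where there is no reading.
- r.camera_info(name): a dict with "intrinsics" (3x3 intrinsics, pixels), "dist_coeffs" ([k1, k2, p1, p2, k3] as OpenCV has them; the pictures are not rectified), "camera_from_world" (4x4, takes a point from world to camera coordinates). Camera axes: x right, y up, looking along -z (the intrinsics and any distortion apply to the point x, -y, -z); pixel columns grow to the right and rows downward; lengths in m; the calibration is good to about 2 mm. A picture is of the moment at which its call begins: read the wrist's pose just before it. camera_info takes no time and is no camera call; for the wrist camera it gives the pose at the moment of the call.
- r.finish_job(): hands the job in; it is judged then, once.
The state is a dict: "time_s": time; "joint_pos": joint angles; "joint_velocities": joint speeds; "effort": joint torques, N m; "ee_pos": TCP position; "tcp_rot": TCP orientation; "force": force on the tool from outside, world axes, zero at the start; "wrist_torque": the same for the moment, N m; "gripper_width": opening from 0.0 (shut) to 1.0 (fully open); "grasp_force": force on a finger pad.
Only numpy, scipy, OpenCV 4.12 (cv2) and the standard library are available. Lean on these libraries where they do the work, as an engineer would, in place of code of your own. Each camera call takes 0.05 s, during which the arm holds its last target. There are 200 camera calls.

## Working session

There is one attempt and no reset: what is moved stays moved. The work goes in short steps, Python scripts to look and compute and a tool call to move; the robot and the scene stay as the last step left them, time stands still between calls to the robot, and variables do not carry over. Pictures are saved under pics/ and viewed, at most 10 in all, crops included, and the job is handed in when it is done.

Besides the shell and the picture viewer there is one more tool, called after "Request:" in YAML: its name, and indented under it one key for each argument. drive_tool: Moves the arm, as the interface text tells. Its arguments: {"type":"object","properties":{"rows":{"type":"array"}},"required":["rows"]}

```bash
mkdir -p pics; cat > h.py <<'E'
import numpy as np, cv2
from bench import r
def shot(n):
    i=r.camera_info(n); im,d=r.read_camera(n); return im,d,i
def world(i,d,u,v,depth=None):
    K=np.array(i["intrinsics"]);D=np.array(i["dist_coeffs"],float)
    p=cv2.undistortPoints(np.array([[[u,v]]],float),K,D)[0,0]
    z=depth if depth else float(d[int(v),int(u)])
    return (np.linalg.inv(np.array(i["camera_from_world"]))@np.array([p[0]*z,-p[1]*z,-z,1]))[:3]
E
python3 - <<'E'
from h import *
import pickle
a=shot("scene");b=shot("top")
pickle.dump((a,b),open("s.pkl","wb"))
cv2.imwrite("pics/a.png",a[0][:,:,::-1]);cv2.imwrite("pics/b.png",b[0][:,:,::-1])
o=r.get_obs();print({k:np.round(v,3) for k,v in o.items()})
for x in (a,b): print(np.round(np.linalg.inv(x[2]["camera_from_world"]),2).tolist())
E
```

```text
{'time_s': np.float64(0.1), 'joint_pos': array([-1.413,  0.384,  0.044,  1.599, -0.018,  1.161, -0.05 ]), 'joint_velocities': array([-0.   , -0.002,  0.001, -0.003,  0.001, -0.001,  0.001]), 'effort': array([ 3.0000e-03, -4.3473e+01,  1.0290e+00, -2.5045e+01,  1.1000e-02,
        5.0000e-03, -0.0000e+00]), 'ee_pos': array([0.164, 0.628, 0.23 ]), 'tcp_rot': array([-0.   ,  0.128,  0.992, -0.001]), 'force': array([ 1.066,  0.142, -0.099]), 'wrist_torque': array([ 0.011,  0.023, -0.011]), 'grasp_force': np.float64(0.0), 'gripper_width': np.float64(1.003)}
[[0.89, 0.33, -0.32, 0.13], [-0.46, 0.63, -0.62, -0.54], [-0.01, 0.7, 0.71, 0.92], [0.0, 0.0, 0.0, 1.0]]
[[-0.08, 0.97, -0.21, 0.24], [-1.0, -0.08, 0.02, 0.15], [-0.0, 0.21, 0.98, 1.23], [0.0, 0.0, 0.0, 1.0]]
```

View pics/a.png

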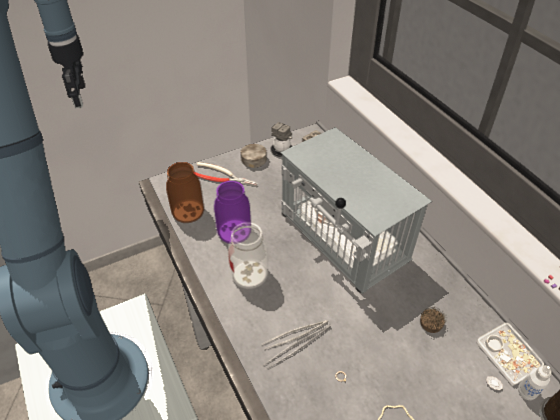

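View pics/b.png

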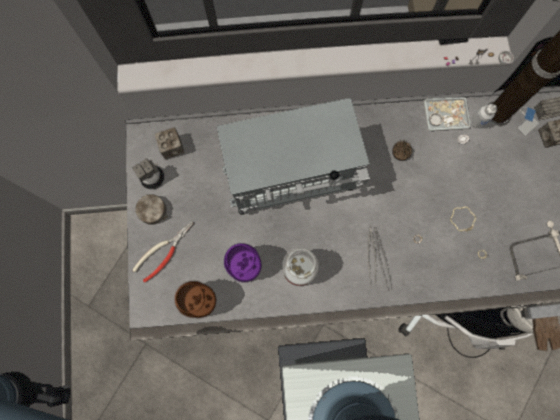

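Scene view: the black ball knob is at (341,203) and the grey cage spans (282,130)-(428,290). The clear jar is at (249,255), with a purple decoy at (233,210) and a brown one at (185,192). Top view: knob (334,175), cage roof corners about (219,125), (351,102), (368,165), (230,192), jar (300,267).
Knob lookalikes are the dark brown round thing at scene (432,319) / top (402,150) and the camera-like object at (280,135). I choose the black ball above the gate at (341,203).

```bash
python3 - <<'E'
from h import *
import pickle
a,b=pickle.load(open("s.pkl","rb"))
c=cv2.resize(a[0][120:300,260:440,::-1],None,fx=3.3,fy=3.3,interpolation=cv2.INTER_CUBIC);cv2.imwrite("pics/c.png",c)
def blob(x,u,v,R=12):
    g=x[0].max(2).astype(int); m=np.zeros(g.shape,bool); m[v-R:v+R,u-R:u+R]=g[v-R:v+R,u-R:u+R]<40
    n,l,st,ce=cv2.connectedComponentsWithStats(m.astype(np.uint8)); k=l[v,u]; return ce[k],st[k]
for x,u,v in((a,341,203),(b,334,175)):
    ce,st=blob(x,u,v);print(ce,st,x[1][v,u]);p=world(x[2],x[1],*ce);
    q=world(x[2],x[1],*ce,depth=float(x[1][int(ce[1]),int(ce[0])])+.009);print(p,q)
# roof: pixels at z near .203 in top & scene
from scipy.spatial import cKDTree
for x in(a,b):
    d=x[1];vv,uu=np.nonzero(d>0)
    K=np.array(x[2]["intrinsics"]);p=cv2.undistortPoints(np.c_[uu,vv].astype(float)[:,None],K,np.array(x[2]["dist_coeffs"],float))[:,0]
    z=d[vv,uu];P=(np.linalg.inv(x[2]["camera_from_world"])@np.c_[p[:,0]*z,-p[:,1]*z,-z,np.ones(len(z))].T).T[:,:3]
    s=(abs(P[:,2]-.203)<.006)&(P[:,0]>.3)&(P[:,0]<.9)&(abs(P[:,1])<.5)
    im=np.zeros(d.shape,np.uint8);im[vv[s],uu[s]]=1
    n,l,st,ce=cv2.connectedComponentsWithStats(im);k=1+st[1:,4].argmax()
    t=s&(l[vv,uu]==k);rc=cv2.minAreaRect((P[t,:2]*1000).astype(np.float32));print(rc,cv2.boxPoints(rc).tolist(),P[t,2].mean())
    # jar rim
    s=(abs(P[:,2]-.146)<.008)&(P[:,0]>.3)&(P[:,0]<.6)&(abs(P[:,1]-.2)<.2);print("jar",len(P[s]))
for u,v in((300,267),(300,250),(300,284),(284,267),(317,267)): print(world(b[2],b[1],u,v))
E
```

```text
[279.48528342 209.5015246 ] [     0      0    560    420 235143] 0.9572762
[5.37406657e-01 2.48238030e-01 5.26980989e-04] [ 0.54029876  0.25375861 -0.00596723]
[334.05084746 174.96610169] [330 171   9   9  59] 1.0309352
[0.54427028 0.01481674 0.24143857] [0.54690128 0.013659   0.23281638]
((635.97216796875, 95.20361328125), (168.32420349121094, 316.1771545410156), 8.209284782409668) [[530.09912109375, 239.65481567382812], [575.245849609375, -73.2824935913086], [741.84521484375, -49.247589111328125], [696.698486328125, 263.6897277832031]] 0.20304184876326256
jar 711
((635.4317016601562, 95.33613586425781), (167.12588500976562, 312.4916687011719), 8.173752784729004) [[530.5032958984375, 238.1141357421875], [574.9320068359375, -71.20306396484375], [740.360107421875, -47.441864013671875], [695.931396484375, 261.8753356933594]] 0.20303393176435044
jar 503
[0.3828531  0.09453404 0.01372967]
[0.40548515 0.09681874 0.14673288]
[0.33480848 0.10140726 0.0877271 ]
[0.37483737 0.13531042 0.11049808]
[0.36867501 0.05965862 0.10749147]
```

View pics/c.png

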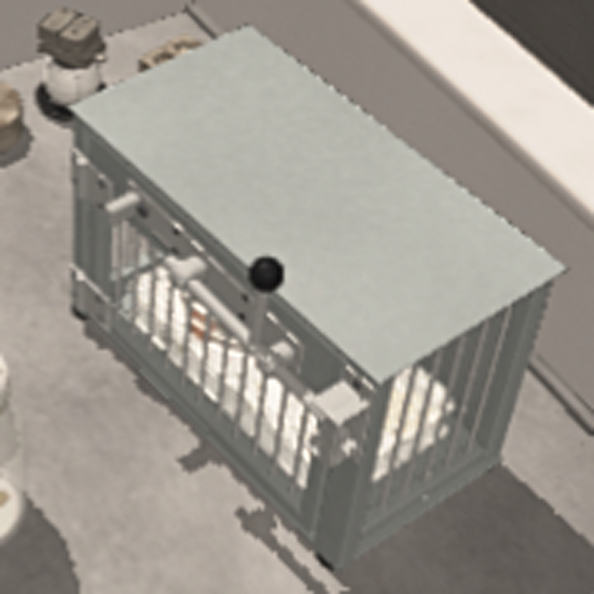

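The knob comes out at (547, 13.5, 232) mm. That agrees with the cage fit: centre (635.5, 95.3), yaw +8.2°, roof z 203. In the cage frame the knob is at (-99, -68), as it should be. The close crop shows the black ball on its stem above the bolt, with the keeper to its right. I'll approach with the pads closing across the gate.

The manual's scale: shifts go in shares of 500 mm and turns go in shares of 4 rad. Converting my numbers, -235 mm / 500 = -0.47, -185 mm / 500 = -0.37, -0.58 rad / 4 = -0.145.

Request:
drive_tool:
  rows:
    - [0.04, -0.07, 0.08, 0, 0, -0.025, 1]
    - [0.1, -0.17, 0.13, 0, 0, -0.055, 1]
    - [0.16, -0.27, 0.16, 0, 0, -0.085, 1]
    - [0.224, -0.37, 0.16, 0, 0, -0.115, 1]
    - [0.28, -0.47, 0.16, 0, 0, -0.145, 1]

```text
time_s: 0.72
ee_pos: [0.3056, 0.3917, 0.3112]
tcp_rot: [0.0, 0.408, 0.913, 0.0]
force: [0.5, 0.1, 0.4]
gripper_width: 1.001
grasp_force: 0.0
```

Converted, -245 mm / 500 = -0.49, -200 mm / 500 = -0.4, -0.55 rad / 4 = -0.1375.

Request:
drive_tool:
  rows:
    - [0.06, -0.1, 0, 0, 0, -0.025, 1]
    - [0.12, -0.2, 0, 0, 0, -0.055, 1]
    - [0.18, -0.3, 0, 0, 0, -0.085, 1]
    - [0.24, -0.4, 0, 0, 0, -0.115, 1]
    - [0.3, -0.49, 0, 0, 0, -0.1375, 1]

```text
time_s: 1.35
ee_pos: [0.4548, 0.1466, 0.311]
tcp_rot: [-0.0, 0.64, 0.768, 0.0]
force: [0.9, 0.3, 0.1]
gripper_width: 0.999
grasp_force: 0.0
```

```bash
cat >> h.py <<'E'
C=np.array([.6355,.0953]);ax=np.array([.990,.142]);ay=np.array([-.142,.990])
def st():
    from scipy.spatial.transform import Rotation as R
    o=r.get_obs();q=o["tcp_rot"];M=R.from_quat([q[1],q[2],q[3],q[0]]).as_matrix()
    print("t",round(float(o["time_s"]),2),"pos",np.round(o["ee_pos"]*1000,1),"yawy",round(float(np.arctan2(M[1,1],M[0,1])),3),"z",np.round(M[:,2],3),"F",np.round(o["force"],1),"T",np.round(o["wrist_torque"],2),"w",round(float(o["gripper_width"]),3),"g",round(float(o["grasp_force"]),1),"q",np.round(o["joint_pos"],2))
E
python3 -c "from h import *;st()"
```

```text
t 1.35 pos [454.8 146.6 311. ] yawy 0.181 z [-0.  0. -1.] F [0.9 0.3 0.1] T [ 0.06 -0.08 -0.02] w 0.999 g 0.0 q [-0.94 -0.04  0.53  1.92  0.02  1.26 -0.23]
```

Converted, -133 mm / 500 = -0.266, 92 mm / 500 = 0.184, -0.04 rad / 4 = -0.01.

Request:
drive_tool:
  rows:
    - [0.06, -0.09, 0, 0, 0, -0.005, 1]
    - [0.12, -0.18, 0, 0, 0, -0.01, 1]
    - [0.184, -0.266, 0, 0, 0, -0.01, 1]
    - [0.184, -0.266, -0.02, 0, 0, -0.01, 1]
    - [0.184, -0.266, -0.04, 0, 0, -0.01, 1]

```text
time_s: 1.98
ee_pos: [0.5458, 0.0164, 0.2901]
tcp_rot: [-0.001, 0.654, 0.756, -0.0]
force: [-0.7, 1.6, 0.5]
gripper_width: 1.002
grasp_force: 0.0
```

```bash
python3 - <<'E'
from h import *
st()
w=shot("wrist");cv2.imwrite("pics/w1.png",w[0][:,:,::-1])
m=(w[0].max(2)<40)&(w[1]>0)
n,l,s,ce=cv2.connectedComponentsWithStats(m.astype(np.uint8))
for k in range(1,n):
    if s[k,4]>60:
        u,v=ce[k]; d=float(np.median(w[1][l==k])); print(np.round(ce[k]),s[k],d,world(w[2],w[1],u,v,depth=d+.005))
E
```

```text
t 1.98 pos [545.8  16.4 290.1] yawy 0.145 z [-0.002  0.    -1.   ] F [-0.7  1.6  0.5] T [ 0.07 -0.04  0.01] w 1.002 g 0.0 q [-0.75  0.15  0.71  1.81 -0.11  1.22  0.14]
[178. 321.] [171 312  17  20 102] 0.11586017161607742 [0.50195514 0.00346351 0.33065764]
[ 58. 385.] [   0  320  121  100 5775] 0.07512116432189941 [0.48030944 0.00800202 0.37095056]
[501. 391.] [ 450  323  110   97 3669] 0.07736072689294815 [0.60955371 0.02342803 0.36938883]
[280. 395.] [ 162  354  248   66 8691] 0.06538986414670944 [0.54307324 0.02498531 0.37865841]
[154. 410.] [139 396  29  24 275] 0.06515652686357498 [0.51249634 0.01635305 0.3802055 ]
[413. 412.] [400 400  30  20 264] 0.06455948203802109 [0.57621625 0.02588376 0.3806376 ]
```

View pics/w1.png

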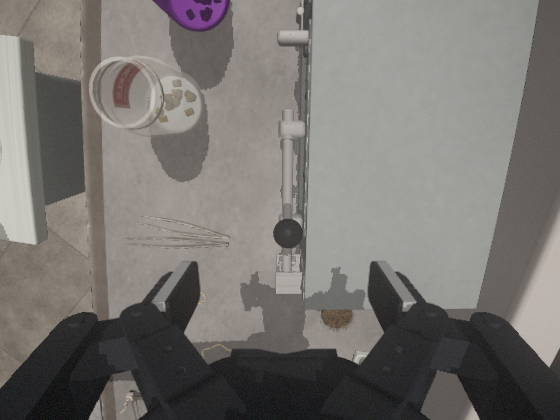

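The wrist view shows the knob at (288,233), with the bolt rod above it in the picture and the keeper at (288,275). The clear jar is at (150,95), far to the left.

```bash
python3 - <<'E'
from h import *
w=shot("wrist")
m=(w[0].max(2)<60)[215:250,270:306];v,u=np.nonzero(m);print(u.min()+270,u.max()+270,v.min()+215,v.max()+215)
u=(u.min()+u.max())/2+270;v=(v.min()+v.max())/2+215
d=float(w[1][int(v),int(u)]);print(d,world(w[2],w[1],u,v,depth=d+.011))
# lock rail / roof front edge points, jar rim, keeper top
for q in((288,275),(135,60),(95,90),(165,90),(125,128)):print(q,world(w[2],w[1],*q))
st()
E
```

```text
276 303 222 249
0.20381726324558258 [0.54875896 0.01154522 0.23073417]
(288, 275) [ 0.55724772 -0.04802446  0.18168531]
(135, 60) [0.38280367 0.12821856 0.13138211]
(95, 90) [0.35118226 0.09559974 0.14414383]
(165, 90) [0.40958031 0.1052479  0.12257459]
(125, 128) [0.38240879 0.06456449 0.14767546]
t 2.08 pos [544.5  17.8 289.1] yawy 0.148 z [-0.004  0.    -1.   ] F [0.6 0.8 0.4] T [0.   0.01 0.02] w 1.001 g 0.0 q [-0.75  0.15  0.71  1.81 -0.11  1.22  0.14]
```

Converted, -78 mm / 500 = -0.156, -65 mm / 500 = -0.13.

Request:
drive_tool:
  rows:
    - [0.002, -0.004, -0.04, 0, 0, 0, 1]
    - [0.004, -0.006, -0.09, 0, 0, 0, 1]
    - [0.004, -0.006, -0.13, 0, 0, 0, 1]
    - [0.004, -0.006, -0.156, 0, 0, 0, 1]
    - [0.004, -0.006, -0.156, 0, 0, 0, 0.2]

```text
time_s: 2.7
ee_pos: [0.5474, 0.014, 0.2124]
tcp_rot: [-0.001, 0.653, 0.757, -0.001]
force: [-1.0, 0.4, -0.2]
gripper_width: 0.818
grasp_force: 0.0
```

Request:
drive_tool:
  rows:
    - [0, 0, 0, 0, 0, 0, -1]
    - [0, 0, 0, 0, 0, 0, -1]
    - [0, 0, 0, 0, 0, 0, -1]
    - [0, 0, 0, 0, 0, 0, -1]
    - [0, 0, 0, 0, 0, 0, -1]

```text
time_s: 3.32
ee_pos: [0.5493, 0.0129, 0.2142]
tcp_rot: [0.001, 0.654, 0.756, 0.001]
force: [-0.3, 0.5, 4.9]
gripper_width: 0.217
grasp_force: 58.5
```

```bash
python3 -c "
from h import *
st();w=shot('wrist');cv2.imwrite('pics/w2.png',w[0][:,:,::-1])"
```

```text
t 3.33 pos [549.3  12.9 214.2] yawy 0.145 z [ 0.002  0.    -1.   ] F [-0.3  0.5  4.9] T [-0.01 -0.06  0.02] w 0.217 g 58.5 q [-0.71  0.25  0.7   1.89 -0.18  1.07  0.21]
```

View pics/w2.png

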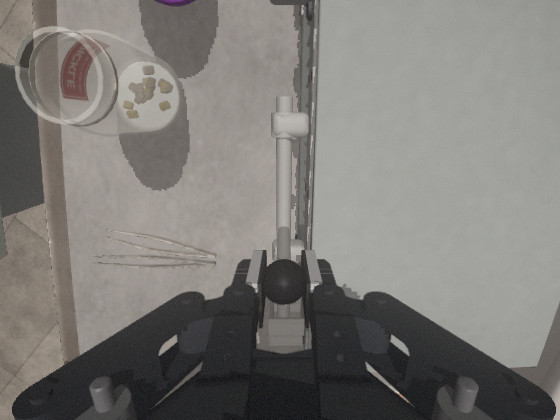

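Knob gripped at 58 N. Now I'll lift along the bolt's arc and watch the force.

Converted, 4 mm / 500 = 0.008, 3 mm / 500 = 0.006.

Request:
drive_tool:
  rows:
    - [0, 0.001, 0.002, 0, 0, 0, -1]
    - [0, 0.002, 0.004, 0, 0, 0, -1]
    - [0, 0.003, 0.006, 0, 0, 0, -1]
    - [-0.0006, 0.004, 0.008, 0, 0, 0, -1]
    - [-0.0006, 0.004, 0.008, 0, 0, 0, -1]

```text
time_s: 4.0
ee_pos: [0.5478, 0.0148, 0.217]
tcp_rot: [-0.0, 0.654, 0.756, -0.0]
force: [2.4, -1.8, -2.1]
gripper_width: 0.216
grasp_force: 58.6
```

Converted, 2 mm / 500 = 0.004, 1.5 mm / 500 = 0.003.

Request:
drive_tool:
  rows:
    - [0, 0.0004, 0.001, 0, 0, 0, -1]
    - [0, 0.0008, 0.002, 0, 0, 0, -1]
    - [0, 0.0012, 0.003, 0, 0, 0, -1]
    - [0, 0.0016, 0.004, 0, 0, 0, -1]
    - [0, 0.0016, 0.004, 0, 0, 0, -1]

```text
time_s: 4.62
ee_pos: [0.5481, 0.0159, 0.2193]
tcp_rot: [-0.0, 0.654, 0.757, 0.0]
force: [2.1, -0.2, -2.2]
gripper_width: 0.218
grasp_force: 58.6
```

```bash
python3 -c "
from h import *
st();w=shot('scene');w=shot('scene');st()"
```

```text
t 4.62 pos [548.1  15.9 219.3] yawy 0.145 z [-0.  0. -1.] F [ 2.1 -0.2 -2.2] T [-0.12 -0.27  0.01] w 0.218 g 58.6 q [-0.72  0.24  0.7   1.88 -0.17  1.08  0.2 ]
t 4.72 pos [548.1  15.9 219.2] yawy 0.145 z [-0.  0. -1.] F [ 1.1  0.1 -1.8] T [-0.13 -0.32  0.  ] w 0.219 g 58.6 q [-0.72  0.24  0.7   1.88 -0.17  1.08  0.2 ]
```

Request:
drive_tool:
  rows:
    - [0, 0.0004, 0.001, 0, 0, 0, -1]
    - [0, 0.0008, 0.002, 0, 0, 0, -1]
    - [0, 0.0008, 0.002, 0, 0, 0, -1]
    - [0, 0.0008, 0.002, 0, 0, 0, -1]
    - [0, 0.0008, 0.002, 0, 0, 0, -1]

```text
time_s: 5.35
ee_pos: [0.5481, 0.0164, 0.2202]
tcp_rot: [-0.0, 0.654, 0.757, 0.0]
force: [1.7, 0.7, -2.7]
gripper_width: 0.22
grasp_force: 58.6
```

Converted, 1 mm / 500 = 0.002, 0.5 mm / 500 = 0.001.

Request:
drive_tool:
  rows:
    - [0, 0.0004, 0.001, 0, 0, 0, -1]
    - [0, 0.0008, 0.002, 0, 0, 0, -1]
    - [0, 0.0008, 0.002, 0, 0, 0, -1]
    - [0, 0.0008, 0.002, 0, 0, 0, -1]
    - [0, 0.0008, 0.002, 0, 0, 0, -1]

```text
time_s: 5.98
ee_pos: [0.5481, 0.0167, 0.2212]
tcp_rot: [-0.0, 0.654, 0.757, 0.0]
force: [1.3, 1.5, -3.0]
gripper_width: 0.217
grasp_force: 58.6
```

Converted, 1 mm / 500 = 0.002, 0.6 mm / 500 = 0.0012.

Request:
drive_tool:
  rows:
    - [0, 0.0006, 0.001, 0, 0, 0, -1]
    - [0, 0.0012, 0.002, 0, 0, 0, -1]
    - [0, 0.0012, 0.002, 0, 0, 0, -1]
    - [0, 0.0012, 0.002, 0, 0, 0, -1]
    - [0, 0.0012, 0.002, 0, 0, 0, -1]

```text
time_s: 6.6
ee_pos: [0.5481, 0.0171, 0.2222]
tcp_rot: [-0.0, 0.654, 0.756, -0.0]
force: [0.9, 1.7, -4.6]
gripper_width: 0.216
grasp_force: 58.7
```

Converted, 1 mm / 500 = 0.002, 0.6 mm / 500 = 0.0012.

Request:
drive_tool:
  rows:
    - [0, 0.0006, 0.001, 0, 0, 0, -1]
    - [0, 0.0012, 0.002, 0, 0, 0, -1]
    - [0, 0.0012, 0.002, 0, 0, 0, -1]
    - [0, 0.0012, 0.002, 0, 0, 0, -1]
    - [0, 0.0012, 0.002, 0, 0, 0, -1]

```text
time_s: 7.22
ee_pos: [0.5479, 0.0171, 0.2224]
tcp_rot: [0.0, 0.654, 0.756, -0.001]
force: [4.4, 0.2, -13.6]
gripper_width: 0.22
grasp_force: 58.9
```

The strap is met (-13.6 N at a 10 mm commanded lift). I'll ease off 1 mm, then draw along the gate (-0.142, 0.99), lowering slightly as I go.

Converted, 9 mm / 500 = 0.018, -1.6 mm / 500 = -0.0032.

Request:
drive_tool:
  rows:
    - [0, 0, -0.0014, 0, 0, 0, -1]
    - [0, 0, -0.002, 0, 0, 0, -1]
    - [-0.001, 0.006, -0.0024, 0, 0, 0, -1]
    - [-0.0018, 0.012, -0.0028, 0, 0, 0, -1]
    - [-0.0026, 0.018, -0.0032, 0, 0, 0, -1]

```text
time_s: 7.85
ee_pos: [0.5466, 0.0256, 0.2222]
tcp_rot: [-0.0, 0.655, 0.756, -0.0]
force: [1.6, -2.6, -5.5]
gripper_width: 0.22
grasp_force: 59.4
```

```bash
python3 -c "
from h import *
st()"
```

```text
t 7.85 pos [546.6  25.6 222.2] yawy 0.144 z [-0.001 -0.001 -1.   ] F [ 1.6 -2.6 -5.5] T [-0.68 -0.27  0.04] w 0.22 g 59.4 q [-0.73  0.23  0.7   1.88 -0.17  1.09  0.17]
```

Converted, 13 mm / 500 = 0.026, 12 mm / 500 = 0.024.

Request:
drive_tool:
  rows:
    - [-0.0008, 0.006, -0.0006, 0, 0, 0, -1]
    - [-0.0018, 0.012, -0.001, 0, 0, 0, -1]
    - [-0.0026, 0.018, -0.0014, 0, 0, 0, -1]
    - [-0.0034, 0.024, -0.0018, 0, 0, 0, -1]
    - [-0.0038, 0.026, -0.002, 0, 0, 0, -1]

```text
time_s: 8.48
ee_pos: [0.5454, 0.0404, 0.2211]
tcp_rot: [0.0, 0.654, 0.757, 0.001]
force: [2.3, -1.0, -1.4]
gripper_width: 0.218
grasp_force: 59.7
```

Converted, 15 mm / 500 = 0.03, 12 mm / 500 = 0.024.

Request:
drive_tool:
  rows:
    - [-0.0012, 0.008, -0.0006, 0, 0, 0, -1]
    - [-0.0022, 0.016, -0.0012, 0, 0, 0, -1]
    - [-0.0034, 0.024, -0.0016, 0, 0, 0, -1]
    - [-0.0042, 0.03, -0.002, 0, 0, 0, -1]
    - [-0.0042, 0.03, -0.002, 0, 0, 0, -1]

```text
time_s: 9.1
ee_pos: [0.5429, 0.0556, 0.2196]
tcp_rot: [-0.0, 0.654, 0.757, 0.0]
force: [2.5, 0.1, -2.8]
gripper_width: 0.224
grasp_force: 59.7
```

Converted, 5 mm / 500 = 0.01, 4 mm / 500 = 0.008.

Request:
drive_tool:
  rows:
    - [-0.0006, 0.004, -0.0002, 0, 0, 0, -1]
    - [-0.0012, 0.008, -0.0006, 0, 0, 0, -1]
    - [-0.0014, 0.01, -0.0006, 0, 0, 0, -1]
    - [-0.0014, 0.01, -0.0006, 0, 0, 0, -1]
    - [-0.0014, 0.01, -0.0006, 0, 0, 0, -1]

```text
time_s: 9.72
ee_pos: [0.5421, 0.0598, 0.2193]
tcp_rot: [-0.0, 0.654, 0.756, 0.0]
force: [2.0, -0.9, -3.2]
gripper_width: 0.217
grasp_force: 59.7
```

Request:
drive_tool:
  rows:
    - [-0.0002, 0.0014, 0, 0, 0, 0, -1]
    - [-0.0004, 0.0028, 0, 0, 0, 0, -1]
    - [-0.0004, 0.0028, 0, 0, 0, 0, -1]
    - [-0.0004, 0.0028, 0, 0, 0, 0, -1]
    - [-0.0004, 0.0028, 0, 0, 0, 0, -1]

```text
time_s: 10.35
ee_pos: [0.5419, 0.0611, 0.2194]
tcp_rot: [-0.0, 0.654, 0.756, 0.0]
force: [1.8, -0.6, -2.9]
gripper_width: 0.219
grasp_force: 59.7
```

Converted, 2 mm / 500 = 0.004, 1.4 mm / 500 = 0.0028.

Request:
drive_tool:
  rows:
    - [-0.0002, 0.0014, 0, 0, 0, 0, -1]
    - [-0.0004, 0.0028, 0, 0, 0, 0, -1]
    - [-0.0006, 0.004, 0, 0, 0, 0, -1]
    - [-0.0006, 0.004, 0, 0, 0, 0, -1]
    - [-0.0006, 0.004, 0, 0, 0, 0, -1]

```text
time_s: 10.98
ee_pos: [0.5418, 0.0623, 0.2196]
tcp_rot: [0.0, 0.654, 0.756, -0.0]
force: [0.7, -3.2, -0.2]
gripper_width: 0.219
grasp_force: 59.8
```

Converted, 1.4 mm / 500 = 0.0028, 0.7 mm / 500 = 0.0014.

Request:
drive_tool:
  rows:
    - [-0.0002, 0.0014, 0, 0, 0, 0, -1]
    - [-0.0004, 0.0028, 0, 0, 0, 0, -1]
    - [-0.0004, 0.0028, 0, 0, 0, 0, -1]
    - [-0.0004, 0.0028, 0, 0, 0, 0, -1]
    - [-0.0004, 0.0028, 0, 0, 0, 0, -1]

```text
time_s: 11.6
ee_pos: [0.5418, 0.0626, 0.2198]
tcp_rot: [0.001, 0.655, 0.756, -0.001]
force: [1.6, -6.1, 1.2]
gripper_width: 0.215
grasp_force: 60.0
```

Bolt is at its stop: travel about 46 mm, the position has stopped advancing, and the draw force is 6 N. Now I'll swing the gate around the hinge at about (542, 214), turning the tool with it.

Converted, -15 mm / 500 = -0.03, -12 mm / 500 = -0.024, -0.1 rad / 4 = -0.025.

Request:
drive_tool:
  rows:
    - [-0.006, 0, 0, 0, 0, -0.005, -1]
    - [-0.012, 0.0002, 0, 0, 0, -0.01, -1]
    - [-0.018, 0.0006, 0, 0, 0, -0.015, -1]
    - [-0.024, 0.001, 0, 0, 0, -0.02, -1]
    - [-0.03, 0.0016, 0, 0, 0, -0.025, -1]

```text
time_s: 12.22
ee_pos: [0.5268, 0.063, 0.2199]
tcp_rot: [0.001, 0.692, 0.722, -0.001]
force: [2.6, -7.0, 1.3]
gripper_width: 0.22
grasp_force: 60.0
```

Converted, -15 mm / 500 = -0.03, -12 mm / 500 = -0.024, -0.1 rad / 4 = -0.025.

Request:
drive_tool:
  rows:
    - [-0.006, 0.0006, 0, 0, 0, -0.005, -1]
    - [-0.012, 0.0014, 0, 0, 0, -0.01, -1]
    - [-0.018, 0.0024, 0, 0, 0, -0.015, -1]
    - [-0.024, 0.0034, 0, 0, 0, -0.02, -1]
    - [-0.03, 0.0044, 0, 0, 0, -0.025, -1]

```text
time_s: 12.85
ee_pos: [0.5115, 0.0649, 0.2199]
tcp_rot: [0.001, 0.727, 0.687, -0.001]
force: [0.6, -6.6, 1.8]
gripper_width: 0.217
grasp_force: 60.1
```

```bash
python3 -c "
from h import *
st()"
```

```text
t 12.85 pos [511.5  64.9 219.9] yawy -0.057 z [-0.    -0.003 -1.   ] F [ 0.6 -6.6  1.8] T [-1.45 -0.19  0.1 ] w 0.217 g 60.1 q [-0.85  0.16  0.7   1.96 -0.11  1.07 -0.15]
```

Converted, -14.7 mm / 500 = -0.0294, -12 mm / 500 = -0.024, -0.1 rad / 4 = -0.025.

Request:
drive_tool:
  rows:
    - [-0.006, 0.0012, 0, 0, 0, -0.005, -1]
    - [-0.012, 0.0026, 0, 0, 0, -0.01, -1]
    - [-0.018, 0.0042, 0, 0, 0, -0.015, -1]
    - [-0.024, 0.0058, 0, 0, 0, -0.02, -1]
    - [-0.0294, 0.0076, 0, 0, 0, -0.025, -1]

```text
time_s: 13.48
ee_pos: [0.4965, 0.0683, 0.2198]
tcp_rot: [0.001, 0.76, 0.65, -0.002]
force: [1.4, -8.1, 3.0]
gripper_width: 0.221
grasp_force: 60.1
```

Converted, -11.5 mm / 500 = -0.023, -9 mm / 500 = -0.018, -0.08 rad / 4 = -0.02.

Request:
drive_tool:
  rows:
    - [-0.006, 0.002, 0, 0, 0, -0.005, -1]
    - [-0.012, 0.004, 0, 0, 0, -0.01, -1]
    - [-0.018, 0.006, 0, 0, 0, -0.015, -1]
    - [-0.023, 0.008, 0, 0, 0, -0.02, -1]
    - [-0.023, 0.008, 0, 0, 0, -0.02, -1]

```text
time_s: 14.1
ee_pos: [0.4844, 0.072, 0.2196]
tcp_rot: [0.001, 0.786, 0.619, -0.002]
force: [0.1, -8.2, 3.7]
gripper_width: 0.223
grasp_force: 60.2
```

```bash
python3 - <<'E'
from h import *
st()
w=shot("wrist");a=shot("scene");b=shot("top")
import pickle;pickle.dump((w,a,b),open("e.pkl","wb"))
c=cv2.resize(a[0][120:300,220:440,::-1],None,fx=2.6,fy=2.6,interpolation=cv2.INTER_CUBIC)
d=cv2.resize(b[0][90:300,200:400,::-1],None,fx=1.1*1.5,fy=1.1*1.5,interpolation=cv2.INTER_CUBIC)
cv2.imwrite("pics/e.png",c);cv2.imwrite("pics/f.png",w[0][:,:,::-1])
E
```

```text
t 14.1 pos [484.4  72.  219.6] yawy -0.236 z [-0.003 -0.004 -1.   ] F [ 0.1 -8.2  3.7] T [-1.74  0.1   0.11] w 0.223 g 60.2 q [-0.9   0.09  0.71  2.01 -0.07  1.06 -0.4 ]
```

View pics/e.png

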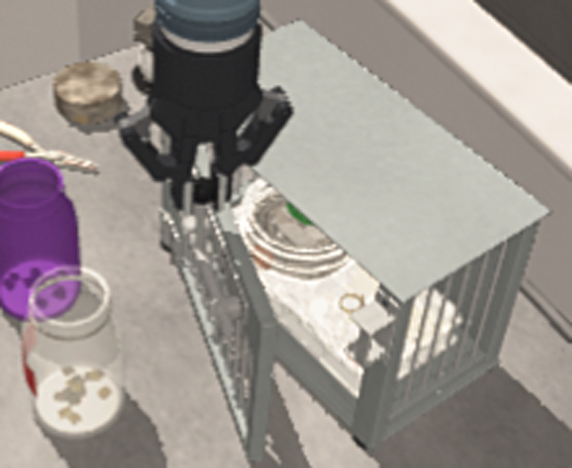

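View pics/f.png

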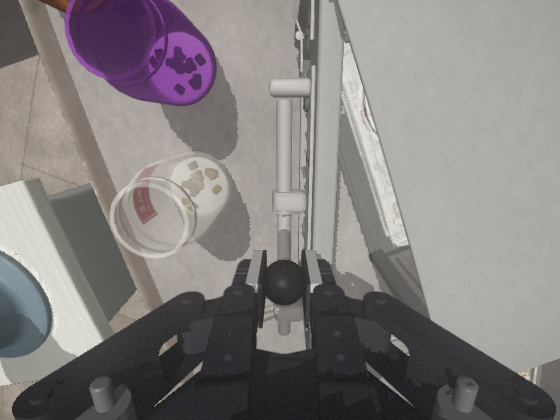

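The gate is open, the knob is still held at wrist (285,283), and the jar is clear of the gate. I'll measure the gate angle.

```bash
python3 - <<'E'
from h import *
import pickle
E=pickle.load(open("e.pkl","rb"))
for x in E:
    d=x[1];vv,uu=np.nonzero(d>0)
    p=cv2.undistortPoints(np.c_[uu,vv].astype(float)[:,None],np.array(x[2]["intrinsics"]),np.array(x[2]["dist_coeffs"],float))[:,0]
    z=d[vv,uu];P=(np.linalg.inv(x[2]["camera_from_world"])@np.c_[p[:,0]*z,-p[:,1]*z,-z,np.ones(len(z))].T).T[:,:3]
    cf=np.c_[(P[:,:2]-C)@ax,(P[:,:2]-C)@ay]+0
    s=(P[:,2]>.14)&(P[:,2]<.195)&(cf[:,0]<-.085)&(cf[:,0]>-.2)&(cf[:,1]>-.125)&(cf[:,1]<.1)
    Q=cf[s]
    h=np.array([-.076,.131]);a=np.arctan2(-(Q[:,0]-h[0]),-(Q[:,1]-h[1]))
    R=np.linalg.norm(Q-h,axis=1);k=(a>.2)&(a<.55)
    print(k.sum(),R[k].max() if k.any() else 0)
    far=k&(R>.2); print("far angle",np.round(np.percentile(a[far],[5,25,50,75,95]),3) if far.any() else None, far.sum())
    t=(P[:,2]>.172)&(P[:,2]<.188)&(cf[:,0]<-.085)&(cf[:,0]>-.2)&(cf[:,1]>-.13)&(cf[:,1]<.1)
    if t.sum()>50: q=(cf[t]*1000).astype(np.float32); print(t.sum(), cv2.fitLine(q,cv2.DIST_HUBER,0,.01,.01).ravel())
    j=(abs(P[:,2]-.145)<.006)&(P[:,0]<.46)&(P[:,0]>.3)&(P[:,1]<.16)&(P[:,1]>.03);print("jar",np.median(P[j],0) if j.any() else None)
E
```

```text
8627 0.2573381993457725
far angle [0.397 0.427 0.461 0.484 0.51 ] 825
5221 [   0.37936172    0.92524844 -137.20308      29.310074  ]
jar [0.37261972 0.09700182 0.14549321]
1101 0.26028837904417457
far angle [0.35  0.375 0.398 0.438 0.502] 577
474 [   0.23582365    0.97179586 -161.01617     -48.946136  ]
jar [0.37977225 0.09889089 0.14493221]
420 0.1393806577643417
far angle None 0
344 [   0.5176665    0.8555825 -129.46884     49.570995 ]
jar [0.38030217 0.09558864 0.14498119]
```

Angle is about 0.38–0.39 rad, the bolt is pressed against its stop, and everything is steady. Handing in.

```bash
python3 -c "
from h import *
st();print(r.finish_job())"
```

```text
t 14.25 pos [484.4  72.  219.6] yawy -0.236 z [-0.003 -0.004 -1.   ] F [-0.8 -8.   3.1] T [-1.72  0.08  0.13] w 0.217 g 60.2 q [-0.9   0.09  0.71  2.01 -0.07  1.06 -0.4 ]
the job is handed in; nothing more can be done
None
```

I lifted the bolt to the strap, drew it over the lip to its stop, and handed the job in at 14.3 s with the gate still held open about 100 mm (roughly 0.38 rad); the jar was untouched.

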